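# Nest the wash pans with their handles fanned

## Task

Put away the three steel wash pans with black handles as one nest: set the medium pan down inside the large one, then the small pan inside the medium one, each standing flat on the floor of the pan below. Fan the three handles so that none lies over or close beside another: leave about 50 degrees or more between any two.

Things in the scene. Friction and masses are not known exactly. Their poses are not given: they have to be found in the camera images.
- large_pan_centre (a point): Large steel pan, black handle, standing loose on the counter, 450 g: 160 mm across the rim, 36 mm high, wall and floor 3 mm, inside 154 mm across at the rim and about 146 mm at the floor. The point is on its axis, half-way up (18 mm above its underside). Axes: z up, x from the centre out along its one straight handle. The handle is a level bar 14 mm wide and 12 mm tall, from the rim to 170 mm from the axis, its mid-line 30 mm above the underside.
- medium_pan_centre (a point): Medium steel pan, black handle, standing loose on the counter, about 200 g: 112 mm across the rim (104 mm at the foot), 42 mm high, wall and floor 3 mm, inside 98 mm across at the floor. The point is on its axis, half-way up (21 mm above its underside). Axes: z up, x from the centre out along its one straight handle. A thin neck rises from the rim to the raised, level handle.
- small_pan_centre (a point): Small deep steel pan (a dipper), black handle, standing loose on the counter, about 120 g: 68 mm across the rim (60 mm at the foot), 48 mm high, wall and floor 3 mm. The point is on its axis, half-way up (24 mm above its underside). Axes: z up, x from the centre out along its one straight handle. A thin neck rises from the rim to the raised, level handle.
- medium_pan_handle (a point): The place to grip on the medium pan's handle: on its mid-line, 90 mm from the pan's axis and 68 mm above the pan's underside. The handle is a level black bar 14 mm wide and 12 mm tall, from 72 to 150 mm from the axis; axes as the pan's (x out along the handle).
- small_pan_handle (a point): The place to grip on the small pan's handle: on its mid-line, 65 mm from the pan's axis and 88 mm above the pan's underside. The handle is a level black bar 14 mm wide and 12 mm tall, from 48 to 118 mm from the axis; axes as the pan's (x out along the handle).
Things that resemble listed ones, but are neither listed nor needed, are in the scene too. Leave any yellow look-alike of the part that bears small_pan_centre alone.

How it is judged (in metres and radians):
On the way, in this order (a step that is already met when the one before it is completed fails the run):
1. the medium pan stands in the large pan (horizontal distance between medium_pan_centre and large_pan_centre below 0.032 m and angle between each of medium_pan_centre, large_pan_centre's own z axis and vertical below 0.17 rad and z of medium_pan_centre in the frame of large_pan_centre below 0.013 m), for 0.2 s.
2. the small pan stands in the medium pan (horizontal distance between small_pan_centre and medium_pan_centre below 0.032 m and angle between small_pan_centre's own z axis and vertical below 0.17 rad and z of small_pan_centre in the frame of medium_pan_centre below 0.013 m), for 0.2 s.
At the end, for the whole second after the job is handed in: Medium pan standing in the large one and small pan in the medium one: axes within 32 mm of each other, each down on the floor below (within about 7 mm), all tilted less than 10 degrees, and every two of the three handles more than 25 degrees apart, seen from above (all of step 1 and all of step 2 and (angle between the x axis of medium_pan_centre and the x axis of large_pan_centre, either way round above 0.4363 rad or x of medium_pan_handle in the frame of large_pan_centre below -0.02 m) and (angle between the x axis of small_pan_centre and the x axis of medium_pan_centre, either way round above 0.4363 rad or x of small_pan_handle in the frame of medium_pan_centre below -0.02 m) and (angle between the x axis of small_pan_centre and the x axis of large_pan_centre, either way round above 0.4363 rad or x of small_pan_handle in the frame of large_pan_centre below -0.02 m)); the robot touches nothing.
It also fails if it takes over 61 s, if anything falls off the work surface, if the arm or the gripper's body presses on something with over 40 N, if the wrist force passes 120 N, or if a joint passes its speed limit or range.

## Robot

A 6-joint arm with a two-finger parallel gripper is mounted at the origin on the work surface. World frame = base frame: x ahead of the robot, y to its left, z up, the work surface at z = 0. Lengths are in mm, angles in rad, forces in N, time in s.
With the tool pointing down it reaches from about 350 to 875 mm from the base axis. Payload 4.2 kg.
Tool frame: the origin (TCP) lies midway between the tips of the shut fingers; the grasp point (between the pads) lies 19 mm behind it; z points along the fingers, y is the direction in which the jaws open and shut (so a half turn about z gives the same grasp; the last joint's range is limited). The gripper opens to 85 mm and grips with 20 to 120 N. Pads are 22 mm wide; open, the fingers measure 114 mm over their backs; the gripper's body (76 mm by 85 mm) begins 54 mm behind the grasp point. The pads swing forward as they close: fully open they stand 13 mm farther back than shut.
Start: joints at [1.43, 0.385, 0.008, 0, -1.194, -0.259], TCP at [243.238, 575.703, 231.312] pointing down, gripper open.
Joint ranges: [-3.14, 3.14], [-1.21, 2.06], [-1.07, 1.41], [-3.16, 2.05], [-2.99, -0.16], [-3.1, 3.1]. Speed limits (rad/s): [2.79, 2.79, 3.14, 3.14, 3.14, 3.14].

## Interface

Orientations are given as a unit quaternion [x, y, z, w].
In Python, from bench import readout, optics, workorder, nets gives the robot as it stands. The module is installed in compiled form; this text tells all that it offers.
- The arm moves only by the tool move_arm, never from a script. Its argument "steps" is a list of rows, each a list of 7 numbers: the opening, from -1 (shut) to 1 (fully open), so that 0 is half open, then the shift along the world's x, y, z in mm, then the turn, a rotation vector about the world's x, y, z in rad. In form: [[gripper, tx, ty, tz, wx, wy, wz], ...]. A call has 1 to 5 rows; each row is the pose to reach, as a shift and turn from the pose commanded when the call began; what a row does not reach only later rows make up. A row lasts 1/12 s, in which the tool goes at most 41.7 mm and 7.16 degrees, less where a joint would pass 70% of its speed; a pose out of reach is approached as far as the arm can. A call with a gripper value outside its range is refused whole. The fingers move at their own pace and stop on an object; the grip force is fixed at half the most. Time passes only in rows, so rows that repeat a pose let the fingers close. It gives the time, the measured TCP pose, the force and the opening at its end, in the units of the state.
- readout.read_state(): the state, without advancing time (a new reading comes with each control period).
- optics.get_image(name): name is "side" or "top" or "wrist"; returns a dict with "frame" (420x560x3 uint8, blue, green, red), "fx", "fy", "cx", "cy" (pixels), "rvec" (rotation vector, rad) and "tvec" (3), from world to camera coordinates, as OpenCV has them. Camera axes: x right, y down, z forward; pixel columns grow to the right and rows downward; lengths in mm; the calibration is good to about 2 mm. A picture is of the moment at which its call begins. There is no depth.
- workorder.job_done(): hands the job in, once; it reports no verdict.
Trained networks look in a picture, given as the dict that the camera call returned (one of the last four; its "shot" number tells which), for a name from the list of things; names that differ only in an ending like _2 or _b are one class to them, and where a whole thing is asked for, a point or a joint stands for the part that bears it (a point fixed in the world has none). Each returns a list of dicts, best first, with "conf" (0 to 1); they miss things now and then, are a little off and sometimes report something else, mostly with a low value. They report only what shows in the picture. A call takes as long as a camera call. They do not tell look-alikes from the thing itself.
- nets.silhouettes(name, picture): "region" (420x560 bool, what is visible of it) and "extent" ([left, top, right, bottom] in pixels, round what is visible of it).
- nets.tip_of(name, picture): "uv" ([column, row] in pixels: a listed point, or the origin of a listed thing).
The state is a dict: "clock": time; "joints": joint angles; "joint_vel": joint speeds; "joint_efforts": joint torques, N m; "position": TCP position; "ee_rot": TCP orientation; "contact_force": force on the tool from outside, world axes, zero at the start; "wrist_torque": the same for the moment, N m; "gripper_width": finger opening in mm.
Only numpy, scipy, OpenCV 4.12 (cv2) and the standard library are available. Lean on these libraries where they do the work, as an engineer would, in place of code of your own. Each camera call takes 0.05 s, during which the arm holds its last target.

## Working session

There is one attempt and no reset: what is moved stays moved. The work goes in short steps, Python scripts to look and compute and a tool call to move; the robot and the scene stay as the last step left them, time stands still between calls to the robot, and variables do not carry over. Pictures are saved under pics/ and viewed, and the job is handed in when it is done.

Besides the shell and the picture viewer there is one more tool, called as name(argument=value, ...), one argument or row to a line, values as JSON. move_arm: Moves the arm, as the interface text tells. Its arguments: {"type":"object","properties":{"steps":{"type":"array","items":{"type":"array","items":{"type":"number"}}}},"required":["steps"]}

```bash
mkdir -p pics; cat > h.py <<'E'
import numpy as np, cv2
from bench import readout, optics, workorder, nets
def R(p): return cv2.Rodrigues(np.array(p['rvec'],float))[0]
def back(p,uv,z):
    r=R(p);t=np.array(p['tvec'],float).ravel()
    d=r.T@np.array([(uv[0]-p['cx'])/p['fx'],(uv[1]-p['cy'])/p['fy'],1.]);c=-r.T@t
    return c+d*(z-c[2])/d[2]
def proj(p,X):
    q=R(p)@np.array(X,float)+np.array(p['tvec'],float).ravel()
    return np.array([p['fx']*q[0]/q[2]+p['cx'],p['fy']*q[1]/q[2]+p['cy']])
E
python3 - <<'E'
from h import *
print(readout.read_state())
N={'large_pan_centre':18,'medium_pan_centre':21,'small_pan_centre':24,'medium_pan_handle':68,'small_pan_handle':88}
for c in ['top','side']:
    p=optics.get_image(c); cv2.imwrite(f'pics/{c}0.png',p['frame'])
    r=R(p);print(c,'cam',-r.T@np.array(p['tvec']).ravel())
    for n,z in N.items():
        for d in nets.tip_of(n,p): print(c,n,d['conf'],np.round(d['uv']),np.round(back(p,d['uv'],z)))
E
```

```text
{'clock': 0.0, 'joints': array([ 1.42961677e+00,  3.85583008e-01,  6.60726392e-03, -5.15137621e-04,
       -1.19404033e+00, -2.58593913e-01]), 'joint_vel': array([ 0.00042718,  0.00061398, -0.00017596,  0.00083057, -0.00065216,
        0.0003668 ]), 'joint_efforts': array([ 1.18432778e-03, -3.92282474e+01,  1.88405067e+01,  4.18628007e+00,
       -4.67404825e-03,  6.70877327e-06]), 'position': array([243.0074398 , 575.16675318, 230.1959884 ]), 'ee_rot': array([ 9.80069569e-01, -1.98651329e-01, -1.73865829e-04,  1.12200796e-03]), 'contact_force': array([-0.13416331,  0.75701241, -0.37125091]), 'wrist_torque': array([-0.01392833,  0.0403942 , -0.0301153 ]), 'gripper_width': 85.34135699511629}
top cam [ 383.50500037  -80.42368453 1261.1857399 ]
top large_pan_centre 0.84 [169. 208.] [516. 244.  18.]
top medium_pan_centre 0.82 [251. 191.] [557.   5.  21.]
top small_pan_centre 0.96 [227. 107.] [810.  69.  24.]
top small_pan_centre 0.75 [304. 253.] [ 374. -143.   24.]
top small_pan_centre 0.67 [406. 197.] [ 525. -440.   24.]
top small_pan_centre 0.66 [345. 178.] [ 588. -267.   24.]
top smal
[... 496 characters left out ...]
.]
side medium_pan_centre 0.74 [248. 254.] [554.  12.  21.]
side small_pan_centre 0.96 [372. 164.] [ 184. -378.   24.]
side small_pan_centre 0.86 [316. 215.] [ 365. -144.   24.]
side small_pan_centre 0.75 [273. 146.] [ 524. -451.   24.]
side small_pan_centre 0.59 [248. 184.] [ 587. -260.   24.]
side small_pan_centre 0.59 [153. 263.] [810.  64.  24.]
side medium_pan_handle 0.78 [277. 232.] [475. -36.  68.]
side small_pan_handle 0.93 [296. 193.] [ 428. -170.   88.]
side small_pan_handle 0.83 [268. 165.] [ 521. -283.   88.]
side small_pan_handle 0.77 [166. 239.] [768.  28.  88.]
side small_pan_handle 0.62 [288. 136.] [ 469. -430.   88.]
side small_pan_handle 0.61 [356. 146.] [ 245. -394.   88.]
```

View pics/top0.png

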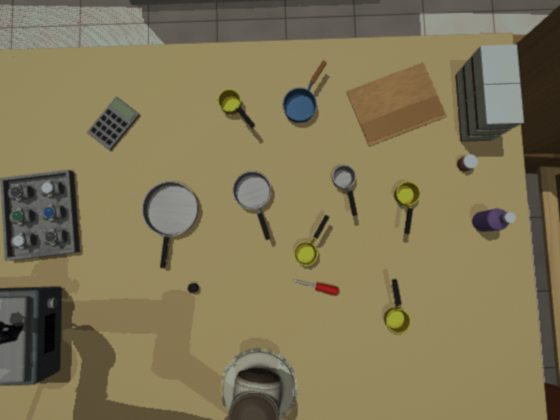

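View pics/side0.png

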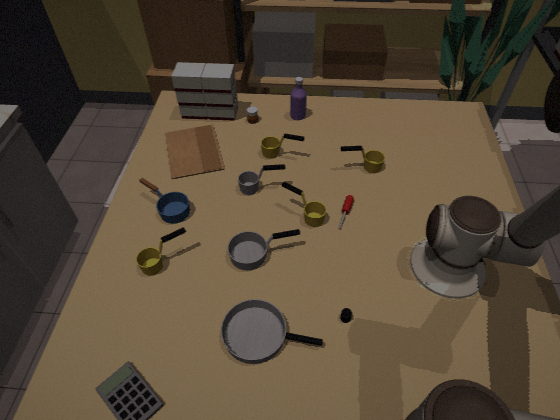

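The steel pans are at top-image pixels (171,210) large, (252,191) medium and (345,178) small, with handles pointing toward the robot. The small-pan hits at (227,107), (304,253), (406,197) and (397,319) are the yellow look-alikes. Next I'll find the large pan's handle direction and refine the other points.

```bash
python3 - <<'E'
from h import *
for c in ['top','side']:
    p=optics.get_image(c)
    for n,z in [('large_pan_centre',36),('medium_pan_centre',42)]:
        for s in nets.silhouettes(n,p)[:1]:
            m=s['region'].astype(bool); v,u=np.nonzero(m); f=p['frame'][m].max(1)
            dk=m&(p['frame'].max(2)<60)
            v2,u2=np.nonzero(dk); print(c,n,s['conf'],s['extent'],m.sum(),dk.sum())
            hz={'large_pan_centre':30,'medium_pan_centre':68}[n]
            P=np.array([back(p,(a,b),hz)[:2] for a,b in zip(u2,v2)])
            cc=(514.5,241.5) if n[0]=='l' else (555,8)
            r=np.hypot(*(P-cc).T); k=r>(80 if n[0]=='l' else 72); P=P[k]
            mu=P.mean(0);w,V=np.linalg.eigh(np.cov(P.T));d=V[:,1]; d=d*np.sign(d@(mu-cc))
            print(' handle mean',mu,'ang',np.degrees(np.arctan2(d[1],d[0])),'rmax',r.max(),'perp off of centre',np.cross(d,np.array(cc)-mu))
E
```

```text
top large_pan_centre 0.65 [139.7, 180.4, 199.2, 268.9] 2565 349
 handle mean [388.47325515 255.21293385] ang 172.6754688287496 rmax 169.31812067000303 perp off of centre -2.4660228830810187
top medium_pan_centre 0.67 [232.9, 168.7, 268.6, 242.9] 1315 232
 handle mean [453.27799805 -30.66938021] ang -163.4889323832301 rmax 146.62009912739654 perp off of centre -8.1653936845981
side large_pan_centre 0.83 [218.7, 299.2, 322.6, 363.5] 3656 970
 handle mean [415.93712222 266.4713642 ] ang -159.17475870463957 rmax 173.90339413441237 perp off of centre 58.380915685645235
side medium_pan_centre 0.64 [225.6, 229.8, 301.3, 272.4] 1465 704
 handle mean [492.71004884  25.05728175] ang -130.23958399408002 rmax 150.60099362443026 perp off of centre 58.56778100551897<stdin>:14: DeprecationWarning: Arrays of 2-dimensional vectors are deprecated. Use arrays of 3-dimensional vectors instead. (deprecated in NumPy 2.0)
```

move_arm(
  steps=[
    [0.2,40,-40,0,0,0,0.12],
    [0.2,60,-80,0,0,0,0.24],
    [0.2,80,-120,0,0,0,0.36],
    [0.2,100,-160,0,0,0,0.48],
    [0.2,120,-200,0,0,0,0.6],
  ],
)

```text
clock: 1.32
position: [351.9, 397.6, 231.4]
ee_rot: [0.995, 0.103, 0.0, -0.0]
contact_force: [1.3, -0.0, 0.5]
gripper_width: 51.3
```

move_arm(
  steps=[
    [0.2,20,-40,10,0,0,0],
    [0.2,40,-80,20,0,0,0],
    [0.2,60,-120,30,0,0,0],
    [0.2,80,-160,40,0,0,0],
    [0.2,90,-200,50,0,0,0],
  ],
)

```text
clock: 1.73
position: [437.2, 213.6, 277.9]
ee_rot: [0.995, 0.1, 0.0, -0.0]
contact_force: [1.0, 0.3, -0.4]
gripper_width: 51.4
```

move_arm(
  steps=[
    [0.2,10,-40,0,0,0,0],
    [0.2,10,-80,0,0,0,0],
    [0.2,10,-120,0,0,0,0],
    [0.2,10,-160,0,0,0,0],
    [0.2,10,-185,0,0,0,0],
  ],
)

```text
clock: 2.15
position: [445.5, 27.4, 277.7]
ee_rot: [0.995, 0.099, 0.0, 0.0]
contact_force: [0.2, 0.3, 0.4]
gripper_width: 51.1
```

```bash
python3 - <<'E'
from h import *
s=readout.read_state();print(s['position'],s['ee_rot'],s['joints'])
p=optics.get_image('wrist');cv2.imwrite('pics/w1.png',p['frame'])
for n,z in [('medium_pan_centre',21),('medium_pan_handle',68)]:
    for d in nets.tip_of(n,p): print(n,d['conf'],np.round(d['uv']),np.round(back(p,d['uv'],z)))
E
```

```text
[445.53607944  27.35461808 277.7074879 ] [9.95081046e-01 9.90639791e-02 1.96666936e-04 4.36280056e-05] [ 4.27589323e-01  3.94949111e-02 -3.23283454e-01  2.24051592e-04
 -1.20767379e+00  1.34158092e+00]
medium_pan_handle 0.73 [331. 156.] [474. -21.  68.]
```

View pics/w1.png

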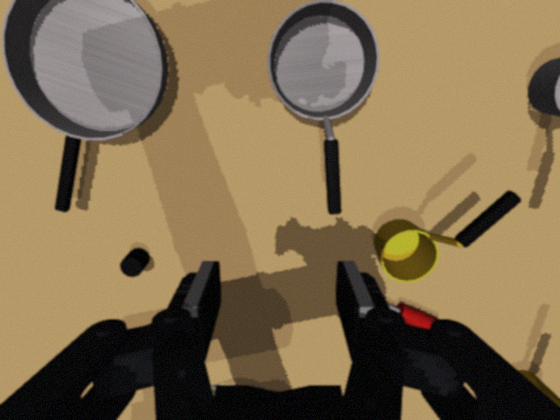

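The wrist image shows the medium rim centred near (323,60) and its bar running from (330,141) to (335,212). The large pan's handle is at the left, from (72,138) to (62,208).

```bash
python3 - <<'E'
from h import *
p=optics.get_image('wrist')
# bar fit: dark pixels near
g=p['frame'].max(2)<45
for nm,(x0,y0,x1,y1),z in [('med',(315,145,350,210),74),('large',(50,150,85,200),36)]:
    v,u=np.nonzero(g[y0:y1,x0:x1]); P=np.array([back(p,(a+x0,b+y0),z)[:2] for a,b in zip(u,v)])
    mu=P.mean(0);w,V=np.linalg.eigh(np.cov(P.T));d=V[:,1]; d=-d*np.sign(d[0])
    print(nm,len(P),mu,np.degrees(np.arctan2(d[1],d[0])))
print('rim c',back(p,(323,60),42),'bar ends',back(p,(330,140),74),back(p,(335,213),74))
print('large rim: ',back(p,(82,62),36),back(p,(72,138),36),back(p,(62,210),36))
print('old centre proj',proj(p,(555,8,42)),proj(p,(515,241,36)))
E
```

```text
med 783 [455.4507768  -25.90352083] -162.8726026820426
large 678 [393.07461589 253.93003407] 171.45488443581294
rim c [561.51563111   6.39141214  42.        ] bar ends [490.08565247 -13.74672101  74.        ] [418.51593365 -36.70021352  74.        ]
large rim:  [513.1234183  242.63171935  36.        ] [434.37920511 251.14396414  36.        ] [349.42382727 260.90444076  36.        ]
old centre proj [319.88582039  66.60641611] [83.69976806 60.36552   ]
```

```bash
python3 - <<'E'
from h import *
s=readout.read_state();print(s['position'],s['joint_vel'])
E
```

```text
[446.33115946  29.75358839 277.59886276] [ 0.03313597  0.00736386  0.0073844  -0.00097205  0.00052346  0.00053921]
```

move_arm(
  steps=[
    [0.2,15,-25,-20,0,0,0.05],
    [0.2,29,-50,-40,0,0,0.1],
    [0.2,29,-50,-80,0,0,0.1],
    [0.2,29,-50,-120,0,0,0.1],
    [0.2,29,-50,-120,0,0,0.1],
  ],
)

```text
clock: 2.77
position: [470.1, -19.9, 150.3]
ee_rot: [0.989, 0.149, -0.008, -0.0]
contact_force: [-1.7, -0.6, -1.0]
gripper_width: 50.8
```

```bash
python3 - <<'E'
from h import *
p=optics.get_image('wrist');cv2.imwrite('pics/w2.png',p['frame'])
p=optics.get_image('wrist')
s=readout.read_state();q=s['ee_rot'];print(s['position'],2*np.degrees(np.arctan2(q[1],q[0])),s['contact_force'])
print(proj(p,(475,-20,68)),proj(p,(s['position']-[0,0,0])))
E
```

```text
[475.4923379 -19.0852027 157.247405 ] 17.330132581241383 [0.8949072  0.63711645 1.30103148]
[279.22961652 211.09736977] [278.13758068 277.72662516]
```

View pics/w2.png

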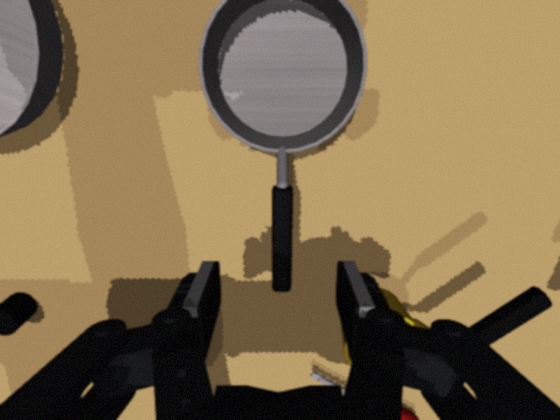

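The medium bar (column 282) lines up with the tool centre (column 279). I'll go down and grip it.

move_arm(
  steps=[
    [0.2,0,-1,-40,0,0,0],
    [0.2,0,-1,-75,0,0,0],
    [0.2,0,-1,-107,0,0,0],
    [0.2,0,-1,-107,0,0,0],
    [-1,0,-1,-107,0,0,0],
  ],
)

```text
clock: 3.28
position: [477.0, -19.9, 51.9]
ee_rot: [0.989, 0.151, 0.001, 0.0]
contact_force: [0.1, 0.8, -0.3]
gripper_width: 40.6
```

move_arm(
  steps=[
    [-1,0,0,0,0,0,0],
    [-1,0,0,0,0,0,0],
    [-1,0,0,0,0,0,0],
    [-1,0,0,0,0,0,0],
    [-1,0,0,0,0,0,0],
  ],
)

```text
clock: 3.7
position: [477.6, -20.2, 53.3]
ee_rot: [0.989, 0.15, 0.003, -0.0]
contact_force: [-1.7, 0.7, 7.6]
gripper_width: 12.3
```

move_arm(
  steps=[
    [-1,0,0,10,0,0,0],
    [-1,0,0,30,0,0,0],
    [-1,0,0,55,0,0,0],
    [-1,0,0,80,0,0,0],
    [-1,0,0,80,0,0,0],
  ],
)

```text
clock: 4.12
position: [478.8, -20.1, 136.4]
ee_rot: [0.989, 0.15, 0.006, -0.0]
contact_force: [0.6, -0.7, -0.7]
gripper_width: 12.9
```

```bash
python3 - <<'E'
from h import *
p=optics.get_image('wrist');cv2.imwrite('pics/w3.png',p['frame'])
p=optics.get_image('side');cv2.imwrite('pics/s3.png',p['frame'])
s=readout.read_state();print(s['position'],s['ee_rot'],s['contact_force'],s['wrist_torque'],s['gripper_width'])
E
```

```text
[475.76448183 -20.48996796 132.16809174] [ 9.88777408e-01  1.49382316e-01  1.98601082e-03 -4.65282275e-04] [-1.31047663  0.05578709 -2.41022612] [-0.05436065  0.17036889  0.00669561] 12.731832999725643
```

View pics/w3.png

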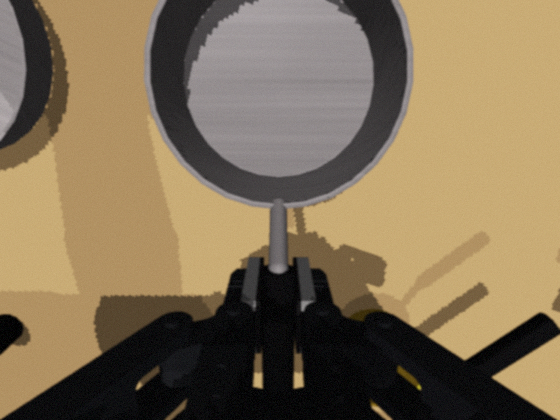

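View pics/s3.png

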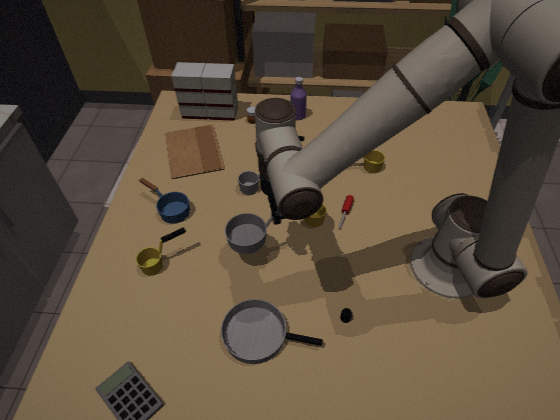

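The pan is held firmly and stays level. Next I'll carry it over the large pan and turn it by +1.01 rad.

move_arm(
  steps=[
    [-1,1,10,0,0,0,0.06],
    [-1,3,30,0,0,0,0.16],
    [-1,5,50,0,0,0,0.27],
    [-1,7,70,0,0,0,0.38],
    [-1,9,90,0,0,0,0.49],
  ],
)

```text
clock: 4.63
position: [483.2, 69.6, 129.4]
ee_rot: [0.922, 0.387, -0.001, -0.0]
contact_force: [1.3, 0.2, -1.7]
gripper_width: 12.4
```

move_arm(
  steps=[
    [-1,1,20,0,0,0,0.11],
    [-1,3,40,0,0,0,0.22],
    [-1,4,60,0,0,0,0.33],
    [-1,5,78,0,0,0,0.44],
    [-1,6,86,0,0,0,0.52],
  ],
)

```text
clock: 5.05
position: [489.7, 156.7, 129.3]
ee_rot: [0.791, 0.612, -0.001, -0.0]
contact_force: [0.0, -0.0, -1.9]
gripper_width: 12.7
```

```bash
python3 - <<'E'
from h import *
p=optics.get_image('wrist');cv2.imwrite('pics/w4.png',p['frame'])
p=optics.get_image('side');cv2.imwrite('pics/s4.png',p['frame'])
s=readout.read_state();q=s['ee_rot'];print(s['position'],2*np.degrees(np.arctan2(q[1],q[0])),q,s['contact_force'],s['gripper_width'],s['joints'])
E
```

```text
[489.69906951 156.07550801 129.2965557 ] 75.1561549624726 [ 7.92522599e-01  6.09841634e-01 -1.04104224e-03 -1.66084837e-04] [ 0.08573795  0.18600949 -2.35029984] 12.761902352706976 [ 6.24530097e-01  3.01321419e-01 -4.02649903e-01 -3.49361976e-04
 -8.68916504e-01  2.25821443e+00]
```

View pics/w4.png

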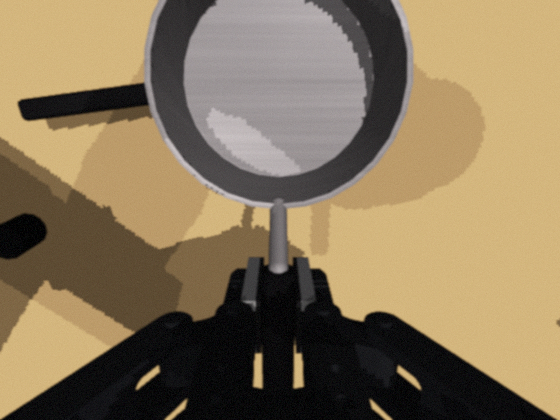

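View pics/s4.png

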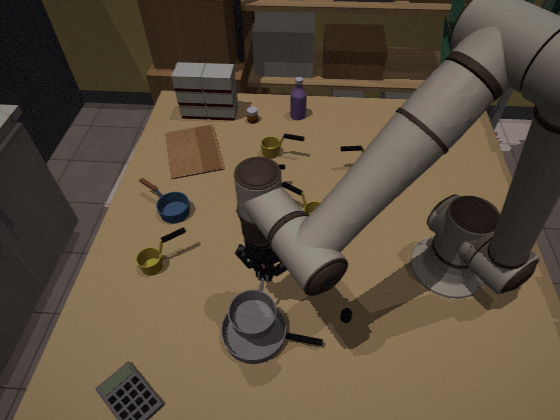

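The medium pan hangs over the large one, and its computed axis is within about 2 mm of the large pan's. I'll lower it.

move_arm(
  steps=[
    [-1,0,0,-18,0,0,0],
    [-1,0,0,-38,0,0,0],
    [-1,0,0,-56,0,0,0],
    [-1,0,0,-66,0,0,0],
    [-1,0,0,-70,0,0,0],
  ],
)

```text
clock: 5.57
position: [488.8, 153.7, 58.3]
ee_rot: [0.794, 0.608, -0.002, -0.0]
contact_force: [0.1, -0.7, -0.8]
gripper_width: 12.5
```

move_arm(
  steps=[
    [-1,0,0,-2,0,0,0],
    [-1,0,0,-3,0,0,0],
    [-1,0,0,-4,0,0,0],
    [-1,0,0,-4,0,0,0],
  ],
)

```text
clock: 5.9
position: [490.8, 155.4, 57.2]
ee_rot: [0.793, 0.609, 0.001, 0.0]
contact_force: [-0.1, -0.6, -0.4]
gripper_width: 12.6
```

```bash
python3 - <<'E'
from h import *
p=optics.get_image('side');cv2.imwrite('pics/s5.png',p['frame'][220:400,180:380].repeat(3,0).repeat(3,1))
s=readout.read_state();q=s['ee_rot'];print(s['position'],s['contact_force'],s['wrist_torque'],s['gripper_width'])
E
```

```text
[490.84183777 155.47100337  57.17354247] [ 0.0932355  -0.91336558 -0.07734619] [-0.27998326  0.12573324  0.03216067] 12.854645606274023
```

View pics/s5.png

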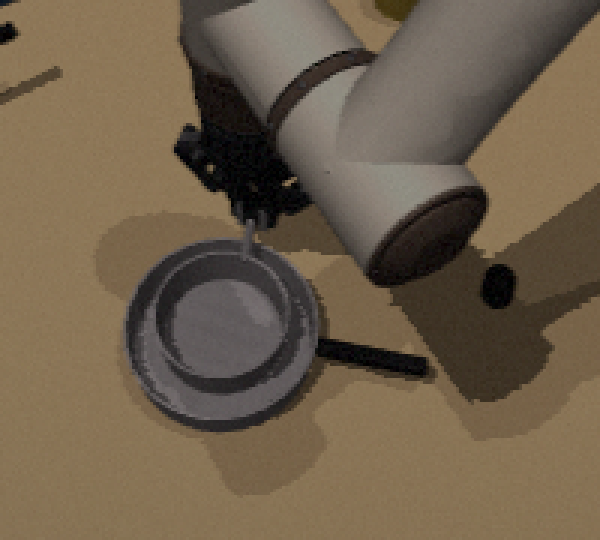

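move_arm(
  steps=[
    [-1,0,0,-2,0,0,0],
    [-1,0,0,-3,0,0,0],
    [-1,0,0,-3,0,0,0],
  ],
)

```text
clock: 6.2
position: [491.0, 155.1, 56.3]
ee_rot: [0.793, 0.61, 0.001, 0.001]
contact_force: [-5.7, -4.4, 15.7]
gripper_width: 12.8
```

move_arm(
  steps=[
    [0.2,0,0,0,0,0,0],
    [0.2,0,0,0,0,0,0],
    [0.2,0,0,0,0,0,0],
    [0.2,0,0,0,0,0,0],
    [0.2,0,0,0,0,0,0],
  ],
)

```text
clock: 6.62
position: [490.4, 155.4, 53.2]
ee_rot: [0.793, 0.609, -0.0, -0.0]
contact_force: [-0.5, 0.2, 0.2]
gripper_width: 51.0
```

move_arm(
  steps=[
    [0.2,0,0,15,0,0,0],
    [0.2,0,0,40,0,0,0],
    [0.2,0,0,75,0,0,0],
    [0.2,0,0,110,0,0,0],
    [0.2,0,-20,140,0,0,0],
  ],
)

```text
clock: 7.03
position: [491.3, 137.1, 195.5]
ee_rot: [0.792, 0.611, 0.001, 0.0]
contact_force: [1.1, 0.0, 0.2]
gripper_width: 51.4
```

```bash
python3 - <<'E'
from h import *
p=optics.get_image('wrist');cv2.imwrite('pics/w6.png',p['frame'])
for n,z in [('large_pan_centre',18),('medium_pan_centre',24),('medium_pan_handle',71)]:
    for d in nets.tip_of(n,p): print(n,d['conf'],np.round(d['uv']),np.round(back(p,d['uv'],z)))
s=readout.read_state();q=s['ee_rot'];print(s['position'],s['contact_force'],s['gripper_width'])
E
```

```text
medium_pan_handle 0.78 [270. 182.] [490. 150.  71.]
[490.34159608 135.18271987 193.88899629] [ 0.27618309  0.11637284 -1.39760926] 51.454370392560264
```

View pics/w6.png

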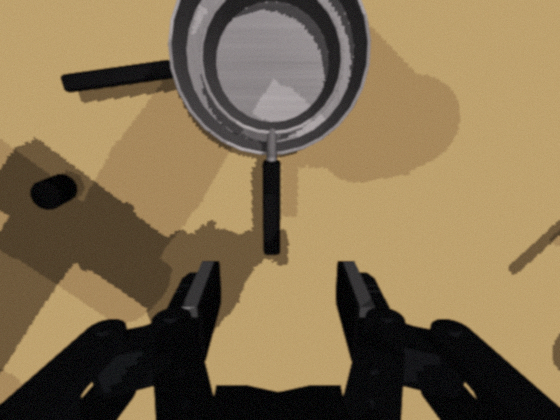

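The medium pan sits in the large one, with its bar from (271,160) to (271,252) pointing straight back at the tool and well clear of the large handle. Now I'll move to the small pan.

move_arm(
  steps=[
    [0.2,0,-35,10,0,0,-0.11],
    [0.2,0,-70,20,0,0,-0.22],
    [0.2,0,-105,30,0,0,-0.33],
    [0.2,0,-140,40,0,0,-0.44],
    [0.2,0,-175,50,0,0,-0.55],
  ],
)

```text
clock: 7.65
position: [489.3, -40.9, 241.9]
ee_rot: [0.929, 0.369, -0.002, -0.0]
contact_force: [0.6, 0.3, -0.4]
gripper_width: 51.3
```

move_arm(
  steps=[
    [0.2,0,-37,0,0,0,-0.11],
    [0.2,0,-74,0,0,0,-0.22],
    [0.2,0,-111,0,0,0,-0.33],
    [0.2,0,-148,0,0,0,-0.44],
    [0.2,0,-185,0,0,0,-0.52],
  ],
)

```text
clock: 8.07
position: [489.5, -226.0, 241.2]
ee_rot: [0.993, 0.117, -0.002, -0.001]
contact_force: [0.6, -0.5, 0.3]
gripper_width: 51.4
```

move_arm(
  steps=[
    [0.2,0,-20,0,0,0,0],
    [0.2,0,-40,0,0,0,0],
    [0.2,0,-40,0,0,0,0],
  ],
)

```text
clock: 8.32
position: [489.6, -267.2, 240.5]
ee_rot: [0.993, 0.118, -0.002, -0.001]
contact_force: [-0.2, 0.1, -0.6]
gripper_width: 51.4
```

```bash
python3 - <<'E'
from h import *
p=optics.get_image('wrist');cv2.imwrite('pics/w7.png',p['frame'])
for n,z in [('small_pan_centre',24),('small_pan_handle',88)]:
    for d in nets.tip_of(n,p): print(n,d['conf'],np.round(d['uv']),np.round(back(p,d['uv'],z)))
s=readout.read_state();q=s['ee_rot'];print(s['position'],2*np.degrees(np.arctan2(q[1],q[0])),s['joints'])
E
```

```text
small_pan_centre 0.9 [145. 242.] [ 378. -143.   24.]
small_pan_centre 0.82 [450. 167.] [ 535. -437.   24.]
small_pan_handle 0.97 [446. 247.] [ 471. -428.   88.]
small_pan_handle 0.73 [163. 228.] [ 430. -176.   88.]
small_pan_handle 0.65 [290. 147.] [ 526. -268.   88.]
[ 489.85900741 -264.21119857  241.66592447] 13.747431447511136 [-2.03698055e-01  2.62668459e-01 -1.43581466e-01 -5.33170335e-04
 -1.16769581e+00  2.01464224e+00]
```

View pics/w7.png

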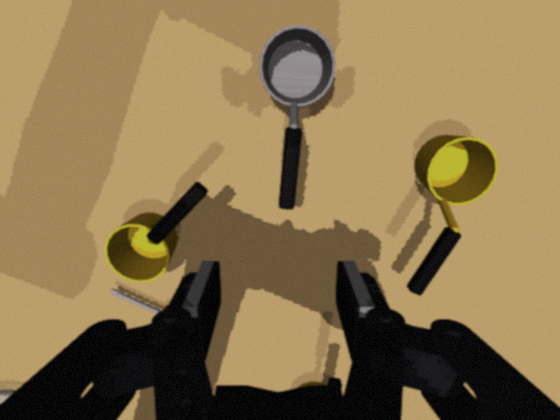

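The steel small pan's rim is at (297,65) and its bar runs from (293,128) to (287,207). Yellow look-alikes stand at left (140,250) and right (455,168).

```bash
python3 - <<'E'
from h import *
p=optics.get_image('wrist')
g=p['frame'].max(2)<45
x0,y0,x1,y1=275,132,305,203;z=94
v,u=np.nonzero(g[y0:y1,x0:x1]); P=np.array([back(p,(a+x0,b+y0),z)[:2] for a,b in zip(u,v)])
mu=P.mean(0);w,V=np.linalg.eigh(np.cov(P.T));d=V[:,1]; d=-d*np.sign(d[0])
e0,e1=back(p,(293,128),z)[:2],back(p,(287.5,208),z)[:2]
print(len(P),mu,np.degrees(np.arctan2(d[1],d[0])),e0,e1,np.hypot(*(e0-e1)))
c=(e0+e1)/2-83*d;print('centre',c,'rim',back(p,(297,65),48),'grip',c+65*d,c+70*d)
s=readout.read_state();print(s['position'])
E
```

```text
1070 [ 512.06272452 -271.77860223] -171.4878162794098 [ 542.60035966 -263.53966428] [ 476.06270211 -275.83958728] 67.66496861558748
centre [ 591.41723691 -257.40398918] rim [ 591.84408523 -256.26996699   48.        ] grip [ 527.13325027 -267.02527085] [ 522.18832822 -267.76536944]
[ 490.05042288 -263.87626764  242.17311502]
```

move_arm(
  steps=[
    [0.2,18,-1,-25,0,0,-0.04],
    [0.2,37,-3,-60,0,0,-0.08],
    [0.2,37,-3,-95,0,0,-0.08],
    [0.2,37,-3,-110,0,0,-0.08],
    [0.2,37,-3,-110,0,0,-0.08],
  ],
)

```text
clock: 8.93
position: [524.7, -265.4, 128.4]
ee_rot: [0.997, 0.081, -0.005, -0.002]
contact_force: [-0.6, -0.0, 0.1]
gripper_width: 51.1
```

```bash
python3 - <<'E'
from h import *
p=optics.get_image('wrist');cv2.imwrite('pics/w8.png',p['frame'])
s=readout.read_state();q=s['ee_rot'];print(s['position'],2*np.degrees(np.arctan2(q[1],q[0])))
print(proj(p,s['position']))
E
```

```text
[ 526.37629891 -266.32514228  131.35496792] 9.287068720025575
[280.50718251 279.90805379]
```

View pics/w8.png

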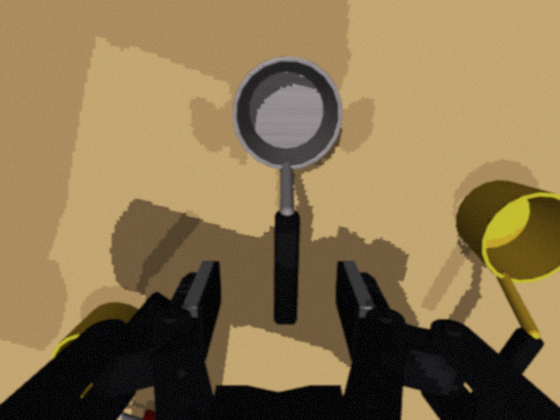

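move_arm(
  steps=[
    [0.2,0,-2,-30,0,0,0],
    [0.2,0,-2,-61,0,0,0],
    [0.2,0,-2,-61,0,0,0],
    [0.2,0,-2,-61,0,0,0],
    [-1,0,-2,-61,0,0,0],
  ],
)

```text
clock: 9.4
position: [529.2, -270.1, 75.1]
ee_rot: [0.997, 0.081, 0.002, 0.001]
contact_force: [0.7, -0.2, 0.4]
gripper_width: 40.5
```

move_arm(
  steps=[
    [-1,0,0,0,0,0,0],
    [-1,0,0,0,0,0,0],
    [-1,0,0,0,0,0,0],
    [-1,0,0,0,0,0,0],
    [-1,0,0,0,0,0,0],
  ],
)

```text
clock: 9.82
position: [528.3, -270.2, 74.7]
ee_rot: [0.997, 0.08, 0.002, 0.001]
contact_force: [-1.6, 0.4, 5.0]
gripper_width: 12.4
```

move_arm(
  steps=[
    [-1,0,0,10,0,0,0],
    [-1,0,0,30,0,0,0],
    [-1,0,0,60,0,0,0],
    [-1,0,0,90,0,0,0],
    [-1,0,0,110,0,0,0],
  ],
)

```text
clock: 10.23
position: [528.0, -270.1, 185.9]
ee_rot: [0.997, 0.08, 0.002, 0.001]
contact_force: [1.2, 0.3, -0.4]
gripper_width: 12.9
```

```bash
python3 - <<'E'
from h import *
p=optics.get_image('wrist');cv2.imwrite('pics/w9.png',p['frame'])
s=readout.read_state();q=s['ee_rot'];print(s['position'],2*np.degrees(np.arctan2(q[1],q[0])),s['contact_force'],s['gripper_width'])
u0=proj(p,s['position']);print(u0)
E
```

```text
[ 530.01693705 -270.99999067  190.01546306] 9.243970786981356 [ 0.9663372  -0.81869229  2.64717721] 12.694180835503735
[280.63964943 280.37482683]
```

View pics/w9.png

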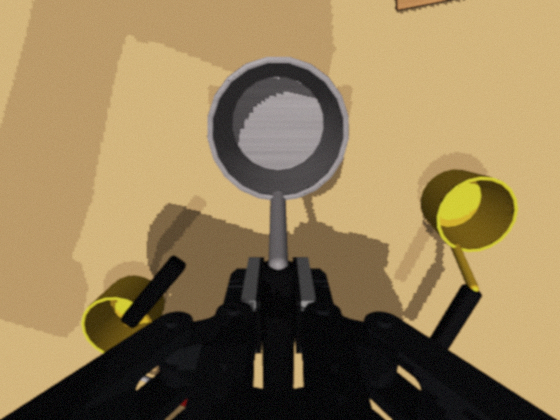

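```bash
python3 - <<'E'
from h import *
for c in ['top','side']:
    p=optics.get_image(c)
    k=cv2.resize(p['frame'][170:280,120:240] if c=='top' else p['frame'][260:400,200:340],None,fx=4,fy=4); cv2.imwrite(f'pics/{c}10.png',k)
    for n,z in [('large_pan_centre',18),('medium_pan_centre',24),('medium_pan_handle',71)]:
        for d in nets.tip_of(n,p)[:2]: print(c,n,d['conf'],np.round(d['uv']),np.round(back(p,d['uv'],z)))
    print(proj(p,(513,241,45)),proj(p,(513,241,36)))
E
```

```text
top large_pan_centre 0.35 [364. 189.] [ 553. -322.   18.]
top medium_pan_centre 0.77 [170. 208.] [514. 239.  24.]
top medium_pan_handle 0.72 [202. 214.] [489. 139.  71.]
[167.75817854 207.82187921] [168.588266   208.12966936]
side medium_pan_centre 0.74 [254. 330.] [509. 240.  24.]
[251.68947095 326.4346071 ] [251.89914975 328.08958695]
```

View pics/top10.png

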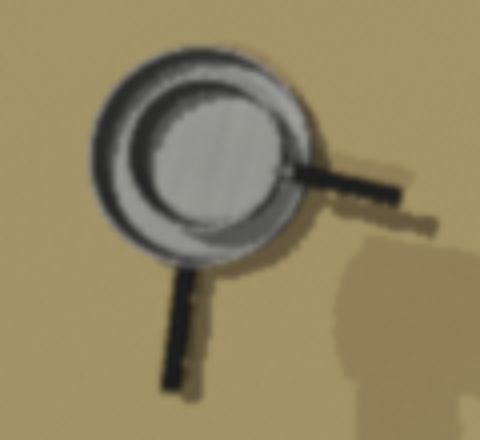

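View pics/side10.png

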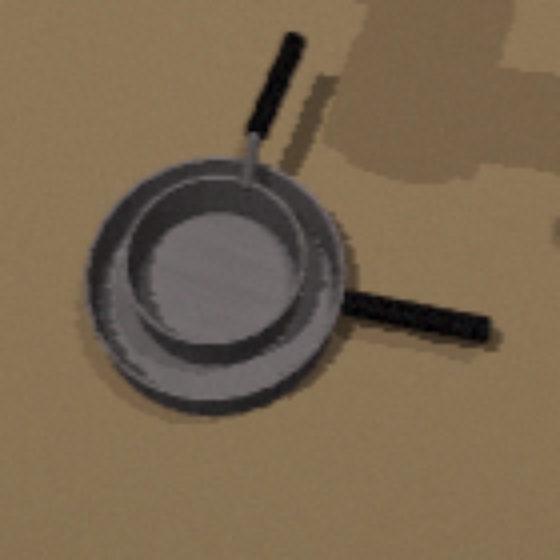

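The medium pan stands flat inside the large one, about 80° from the large handle (top view), with its axis near (511,238). I'll carry the small pan over.

move_arm(
  steps=[
    [-1,-1,15,0,0,0,-0.04],
    [-1,-4,45,0,0,0,-0.12],
    [-1,-7,78,0,0,0,-0.2],
    [-1,-10,111,0,0,0,-0.28],
    [-1,-12,144,0,0,0,-0.36],
  ],
)

```text
clock: 11.1
position: [514.5, -124.6, 181.5]
ee_rot: [0.995, -0.102, -0.001, 0.0]
contact_force: [0.6, 0.5, -1.7]
gripper_width: 12.7
```

move_arm(
  steps=[
    [-1,-2,33,0,0,0,-0.08],
    [-1,-4,66,0,0,0,-0.16],
    [-1,-7,99,0,0,0,-0.25],
    [-1,-10,132,0,0,0,-0.34],
    [-1,-12,165,0,0,0,-0.42],
  ],
)

```text
clock: 11.52
position: [502.5, 40.7, 181.8]
ee_rot: [0.952, -0.307, -0.001, 0.0]
contact_force: [-0.7, -0.8, -0.4]
gripper_width: 12.4
```

move_arm(
  steps=[
    [-1,-2,33,0,0,0,-0.08],
    [-1,-4,66,0,0,0,-0.16],
    [-1,-7,99,0,0,0,-0.24],
    [-1,-10,132,0,0,0,-0.32],
    [-1,-12,162,0,0,0,-0.4],
  ],
)

```text
clock: 11.93
position: [490.6, 203.1, 181.7]
ee_rot: [0.872, -0.49, -0.0, 0.0]
contact_force: [1.3, -0.1, -1.5]
gripper_width: 12.3
```

```bash
python3 - <<'E'
from h import *
s=readout.read_state();q=s['ee_rot'];print(s['position'],2*np.degrees(np.arctan2(q[1],q[0])),s['contact_force'],s['gripper_width'],s['joints'])
E
```

```text
[490.61297479 203.08131488 181.74333493] -58.62065241254665 [ 1.28255838 -0.11265369 -1.4949466 ] 12.267875344195975 [ 6.98030925e-01  2.69351665e-01 -2.95136877e-01 -2.39990555e-04
 -1.00724968e+00 -1.50229697e-01]
```

move_arm(
  steps=[
    [-1,0,30,0,0,0,-0.08],
    [-1,-1,60,0,0,0,-0.16],
    [-1,-1,85,0,0,0,-0.2],
    [-1,-1,95,0,0,0,-0.2],
    [-1,-1,95,0,0,0,-0.2],
  ],
)

```text
clock: 12.35
position: [490.1, 298.3, 181.4]
ee_rot: [0.821, -0.571, -0.0, 0.0]
contact_force: [0.0, 0.4, -0.6]
gripper_width: 12.3
```

```bash
python3 - <<'E'
from h import *
p=optics.get_image('wrist');cv2.imwrite('pics/w11.png',p['frame'])
p=optics.get_image('top');cv2.imwrite('pics/t11.png',p['frame'])
s=readout.read_state();q=s['ee_rot'];print(s['position'],2*np.degrees(np.arctan2(q[1],q[0])),s['contact_force'],s['gripper_width'])
E
```

```text
[489.88084791 295.779431   181.51975734] -69.84481720581783 [ 0.68956696 -0.94995669 -1.7627037 ] 12.628936099835283
```

View pics/w11.png

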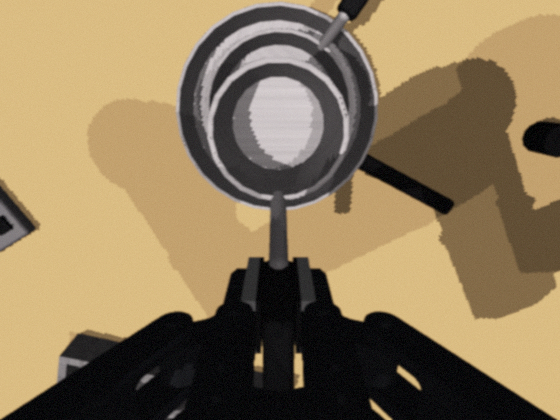

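View pics/t11.png

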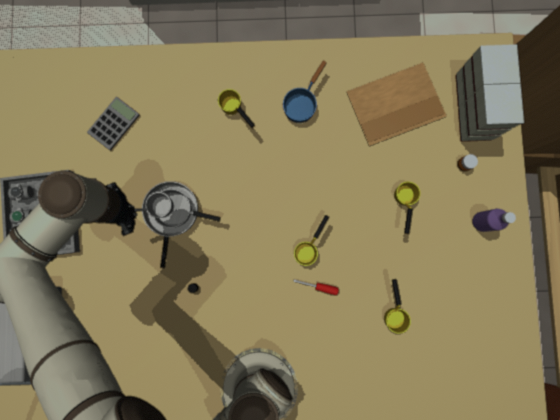

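```bash
python3 - <<'E'
from h import *
p=optics.get_image('wrist')
for X in [(511,238,45),(511,238,36),(514,242,36),(512,236,165)]: print(X,proj(p,X))
print('large rim',back(p,(278,106),36))
im=p['frame'].copy()
for r,z,cx,cy,c in [(80,36,514,242,(0,0,255)),(56,45,511,238,(0,255,0)),(34,158,512,236,(255,0,0))]:
    for a in np.arange(0,6.28,.1):
        u=proj(p,(cx+r*np.cos(a),cy+r*np.sin(a),z)); cv2.circle(im,tuple(int(round(k)) for k in u),1,c,-1)
cv2.imwrite('pics/w12.png',cv2.resize(im[0:220,150:420],None,fx=2.5,fy=2.5))
E
```

```text
(511, 238, 45) [279.4664234  115.20287261]
(511, 238, 36) [279.39318657 114.4121518 ]
(514, 242, 36) [274.06497537 117.97598287]
(512, 236, 165) [280.65262567 128.90098888]
large rim [514.21747667 232.39899625  36.        ]
```

View pics/w12.png

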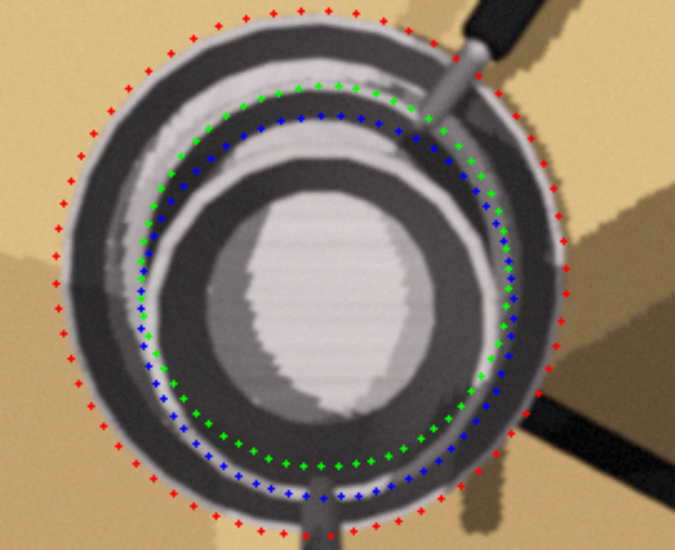

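```bash
python3 - <<'E'
from h import *
p=optics.get_image('wrist');s=readout.read_state();T=s['position'];q=s['ee_rot'];y=2*np.arctan2(q[1],q[0])
print('cam',-R(p).T@np.array(p['tvec']).ravel(),T)
d=np.array([np.cos(y),np.sin(y),0]);n=np.array([-d[1],d[0],0]);up=np.array([0,0,1.])
for gz in (17,19,23):
  for t in np.radians([0,5,10,15,20]):
    dt=d*np.cos(t)-up*np.sin(t); ut=up*np.cos(t)+d*np.sin(t)
    G=T+[0,0,gz]; C=G+64*dt-(88-48)*ut   # rim centre
    f=[proj(p,C+34*(np.cos(a)*dt+np.sin(a)*n)) for a in np.arange(0,6.28,.05)]
    f=np.array(f);print(gz,np.degrees(t).round(),'u',f[:,0].min().round(),f[:,0].max().round(),'v',f[:,1].min().round(),f[:,1].max().round())
E
```

```text
cam [519.09485532 220.56483496 322.96658825] [490.12019081 295.02337762 182.01577509]
17 0.0 u 206.0 356.0 v 44.0 198.0
17 5.0 u 209.0 353.0 v 56.0 204.0
17 10.0 u 211.0 350.0 v 68.0 209.0
17 15.0 u 213.0 348.0 v 80.0 216.0
17 20.0 u 215.0 346.0 v 92.0 222.0
19 0.0 u 205.0 357.0 v 44.0 199.0
19 5.0 u 208.0 354.0 v 56.0 205.0
19 10.0 u 210.0 351.0 v 68.0 211.0
19 15.0 u 213.0 349.0 v 80.0 217.0
19 20.0 u 215.0 346.0 v 92.0 224.0
23 0.0 u 203.0 359.0 v 43.0 202.0
23 5.0 u 206.0 356.0 v 55.0 207.0
23 10.0 u 209.0 353.0 v 67.0 213.0
23 15.0 u 211.0 350.0 v 80.0 220.0
23 20.0 u 213.0 348.0 v 92.0 226.0
```

The small pan hangs about 7° nose-down, since its rim spans v≈63–200 where a level pan would give 44–198. I'll tilt the tool to level it before lowering.

move_arm(
  steps=[
    [-1,0,0,-15,-0.057,-0.02,0],
    [-1,0,0,-35,-0.113,-0.041,0],
    [-1,0,0,-50,-0.113,-0.041,0],
    [-1,0,0,-50,-0.113,-0.041,0],
    [-1,0,0,-50,-0.113,-0.041,0],
  ],
)

```text
clock: 12.97
position: [490.2, 295.0, 132.1]
ee_rot: [0.818, -0.572, 0.049, 0.035]
contact_force: [0.8, 0.2, -1.0]
gripper_width: 12.7
```

```bash
python3 - <<'E'
from h import *
p=optics.get_image('wrist');cv2.imwrite('pics/w13.png',p['frame'])
p=optics.get_image('side');cv2.imwrite('pics/s13.png',cv2.resize(p['frame'][210:390,180:380],None,fx=3,fy=3))
from scipy.spatial.transform import Rotation as Ro
s=readout.read_state();q=s['ee_rot'];print(s['position'],Ro.from_quat(q).as_matrix().round(3),s['contact_force'])
E
```

```text
[491.28835546 296.13643996 133.78569608] [[ 0.34  -0.939  0.043]
 [-0.933 -0.343 -0.111]
 [ 0.119 -0.002 -0.993]] [ 0.99686872  0.14145861 -2.08826215]
```

View pics/w13.png

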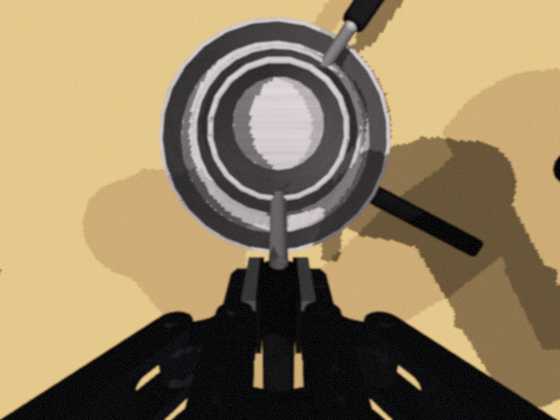

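View pics/s13.png

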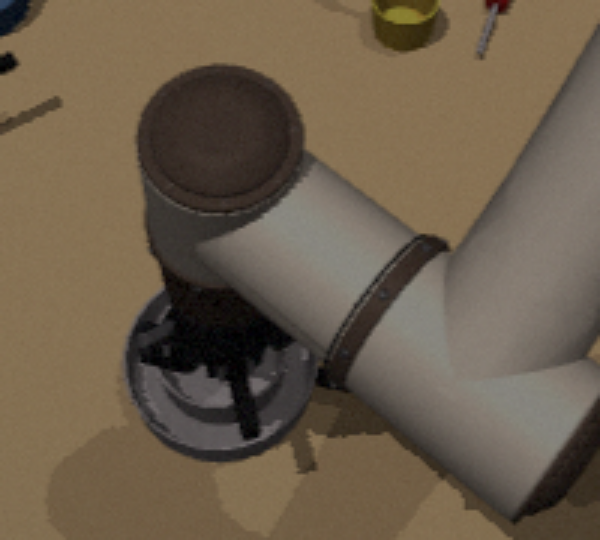

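The wrist view shows the three rims nearly concentric around (278,125). I'll lower the small pan.

move_arm(
  steps=[
    [-1,0,0,-15,0,0,0],
    [-1,0,0,-30,0,0,0],
    [-1,0,0,-42,0,0,0],
    [-1,0,0,-48,0,0,0],
    [-1,0,0,-48,0,0,0],
  ],
)

```text
clock: 13.48
position: [490.4, 295.7, 84.2]
ee_rot: [0.818, -0.572, 0.049, 0.035]
contact_force: [-0.5, 0.7, -1.2]
gripper_width: 12.4
```

move_arm(
  steps=[
    [-1,0,0,-1,0,0,0],
    [-1,0,0,-2,0,0,0],
    [-1,0,0,-3,0,0,0],
    [-1,0,0,-4,0,0,0],
    [-1,0,0,-4,0,0,0],
  ],
)

```text
clock: 13.9
position: [490.4, 296.4, 80.6]
ee_rot: [0.818, -0.572, 0.049, 0.034]
contact_force: [0.7, -0.9, -2.1]
gripper_width: 12.4
```

move_arm(
  steps=[
    [-1,0,0,-1,0,0,0],
    [-1,0,0,-2,0,0,0],
    [-1,0,0,-3,0,0,0],
    [-1,0,0,-3,0,0,0],
  ],
)

```text
clock: 14.23
position: [490.2, 296.1, 77.1]
ee_rot: [0.818, -0.572, 0.049, 0.035]
contact_force: [0.5, -0.1, -1.0]
gripper_width: 12.7
```

move_arm(
  steps=[
    [-1,0,0,-1,0,0,0],
    [-1,0,0,-2,0,0,0],
    [-1,0,0,-2,0,0,0],
  ],
)

```text
clock: 14.48
position: [490.6, 296.9, 76.4]
ee_rot: [0.818, -0.572, 0.049, 0.034]
contact_force: [-2.0, 0.2, 4.2]
gripper_width: 12.4
```

Contact now reads about +4 N. I'll release and retreat along the tool axis.

move_arm(
  steps=[
    [0.2,0,0,0,0,0,0],
    [0.2,0,0,0,0,0,0],
    [0.2,0,0,0,0,0,0],
    [0.2,0,0,0,0,0,0],
    [0.2,0,0,0,0,0,0],
  ],
)

```text
clock: 14.9
position: [490.3, 296.1, 75.2]
ee_rot: [0.818, -0.572, 0.049, 0.035]
contact_force: [0.2, -0.7, -0.8]
gripper_width: 51.3
```

move_arm(
  steps=[
    [0.2,-1,2,15,0,0,0],
    [0.2,-2,4,40,0,0,0],
    [0.2,-3,8,75,0,0,0],
    [0.2,-4,12,110,0,0,0],
    [0.2,-6,16,140,0,0,0],
  ],
)

```text
clock: 15.32
position: [484.6, 312.4, 217.6]
ee_rot: [0.818, -0.572, 0.049, 0.034]
contact_force: [0.1, 0.8, -0.2]
gripper_width: 51.0
```

```bash
python3 - <<'E'
from h import *
s=readout.read_state();print(s['position'],s['contact_force'],s['gripper_width'])
p=optics.get_image('wrist');cv2.imwrite('pics/w14.png',p['frame'])
p=optics.get_image('top');cv2.imwrite('pics/t14.png',cv2.resize(p['frame'][150:290,100:250],None,fx=4,fy=4))
E
```

```text
[484.57737372 312.44700302 217.59811454] [ 0.09783152  0.80209276 -0.16140788] 50.995208471440954
```

View pics/w14.png

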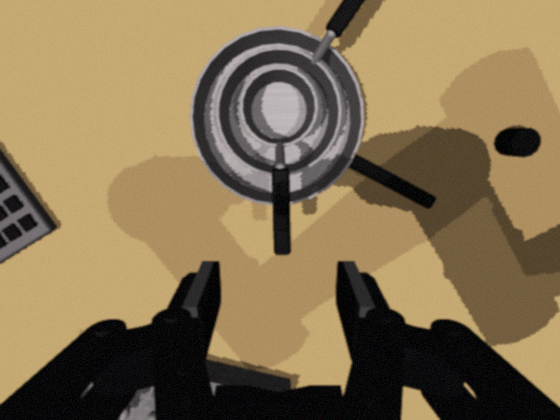

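View pics/t14.png

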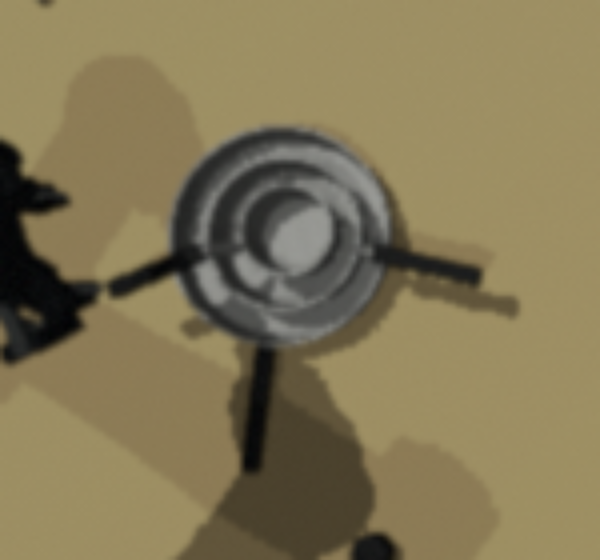

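Top and wrist views show the nest with three well-separated handles. I'll move the arm clear to get an unobstructed final check.

move_arm(
  steps=[
    [0.2,-20,20,20,0,0,0],
    [0.2,-40,40,40,0,0,0],
    [0.2,-60,60,60,0,0,0],
    [0.2,-80,80,70,0,0,0],
    [0.2,-100,100,80,0,0,0],
  ],
)

```text
clock: 15.83
position: [383.3, 412.9, 295.9]
ee_rot: [0.818, -0.572, 0.049, 0.034]
contact_force: [0.3, -0.0, -0.1]
gripper_width: 51.3
```

```bash
python3 - <<'E'
from h import *
s=readout.read_state();print(s['position'])
sets=[(80,36,(0,0,255),'L'),(56,45,(0,255,0),'M'),(34,54,(255,0,0),'S')]
for c,(x0,x1,y0,y1) in {'side':(180,380,230,400),'top':(120,230,165,280)}.items():
    p=optics.get_image(c);im=p['frame'].copy()
    cv2.imwrite(f'pics/{c}15.png',cv2.resize(im[y0:y1,x0:x1],None,fx=3.5,fy=3.5))
    for n,z in [('large_pan_centre',18),('medium_pan_centre',24),('small_pan_centre',30),('medium_pan_handle',71),('small_pan_handle',94)]:
        for d in nets.tip_of(n,p):
            X=back(p,d['uv'],z)
            if np.hypot(X[0]-512,X[1]-240)<130: print(c,n,d['conf'],np.round(X))
E
```

```text
[383.32397418 412.93672295 295.89049195]
side large_pan_centre 0.15 [515. 233.  18.]
side medium_pan_centre 0.64 [518. 238.  24.]
side small_pan_centre 0.84 [513. 230.  30.]
side medium_pan_handle 0.68 [487. 279.  71.]
side medium_pan_handle 0.66 [492. 151.  71.]
side small_pan_handle 0.58 [483. 290.  94.]
top medium_pan_centre 0.67 [520. 241.  24.]
top medium_pan_centre 0.17 [504. 234.  24.]
top small_pan_centre 0.63 [518. 228.  30.]
top medium_pan_handle 0.64 [492. 143.  71.]
top small_pan_handle 0.62 [498. 285.  94.]
```

View pics/side15.png

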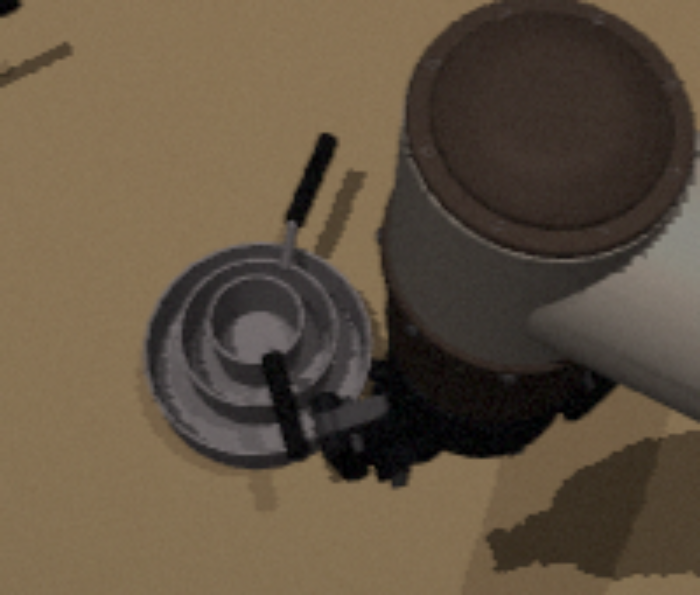

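View pics/top15.png

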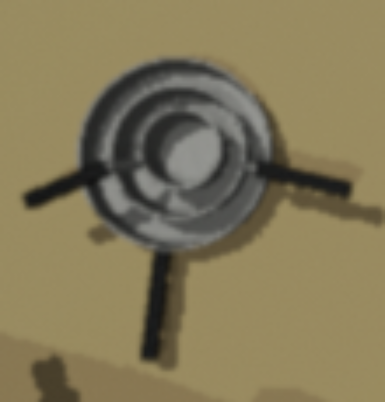

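The pans stand flat, with axes within about 12 mm of each other. The handles sit at roughly 172° (large), −105° (medium) and 110° (small), and the gripper is about 200 mm above them.

```bash
python3 -c "
from bench import workorder,readout
print(workorder.job_done()); print(readout.read_state()['clock'])"
```

```text
the job is handed in; nothing more can be done
None
the job is handed in; nothing more can be done
```

I set the medium pan inside the large one, then the small steel pan inside the medium one, and handed the job in at about 16 s of the 61 s allowed. The yellow look-alikes were not touched.

- **Nesting:** in the last top and side pictures all three pans look flat. The network's estimates put the small and medium axes about 10 mm apart. My rough reading of the medium and large rims puts those axes within about 5 mm. The limit is 32 mm.
- **Handles:** seen from above they point at about 172° (large), −105° (medium) and 110° (small). The closest pair, large and small, is about 60° apart.
- **Robot:** the gripper was open and well clear of the pans at hand-in, and the force reading was about zero. The highest contact force in the move reports was about 17 N, when I pressed the medium pan down.
- **Corrected on the way:** the small pan hung about 7° nose-down in the grip, so I tilted the tool to level it before setting it down.
- **Checks that disagreed:** the network's position estimates in the nest scattered by about 10 mm. In the last pictures it missed the large pan from above, saw it only weakly (0.15) from the side, and once took the small handle for the medium one. For the result I relied on the pictures.

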